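Take the sample board out of the lever arch file

ROBOT

A 6-joint arm with a two-finger parallel gripper is mounted at the origin on the work surface. World frame = base frame: x ahead of the robot, y to its left, z up, the work surface at z = 0. Lengths are in m, angles in rad, forces in N, time in s.
With the tool pointing down it reaches from about 0.375 to 0.975 m from the base axis. Payload 3.8 kg.
Tool frame: the origin (TCP) lies at the very end of the fingers, on their centre line; the grasp point (between the pads) lies 19 mm behind it; y points along the fingers, x is the direction in which the jaws open and shut, and the axes are right-handed (so a half turn about y gives the same grasp; the last joint's range is limited). The gripper opens to 85 mm and grips with 20 to 120 N. Pads are 22 mm wide; open, the fingers measure 114 mm over their backs; the gripper's body (76 mm by 85 mm) begins 54 mm behind the grasp point. The pads swing forward as they close: fully open they stand 13 mm farther back than shut.
Start: joints at [-1.263, 0.264, 1.604, -0, 1.274, -0.037], TCP at [0.228, -0.635, 0.231] pointing down, gripper open.
Joint ranges: [-2.63, 2.63], [-0.94, 2.18], [0.31, 2.57], [-1.31, 4.45], [0, 2.66], [-2.55, 2.55]. Speed limits (rad/s): [2.57, 2.57, 3.14, 3.14, 3.14, 3.14].

INTERFACE

Orientations are given as a rotation vector (axis times angle).
In Python, from workcell import bot, cams gives the robot as it stands.
- The arm moves only by the tool play_rows, never from a script. Its argument "motion" is a list of rows, each a list of 2 entries, a list of its own where there are three numbers: the shift along the world's x, y, z normalised to -1 to 1, where 1 is 400 mm, then the turn, a rotation vector about the world's x, y, z normalised to -1 to 1, where 1 is pi/4 rad. In form: [[[tx, ty, tz], [ax, ay, az]], ...]. A call has 1 to 10 rows; each row is the pose to reach, as a shift and turn from the pose commanded when the call began; what a row does not reach only later rows make up. A row lasts 1/8 s, in which the tool goes at most 62.5 mm and 10.7 degrees, less where a joint would pass 70% of its speed; a pose out of reach is approached as far as the arm can. A call with a number of a shift or a turn outside -1 to 1 is refused whole. A call with a gripper value outside its range is refused whole. "gripper" is the closure, from 0 (fully open) to 1 (shut), set as the call begins (left out, the last holds). The fingers move at their own pace and stop on an object; "squeeze" is the grip in N (left out, the last holds). Time passes only in rows, so rows that repeat a pose let the fingers close. It gives the time, the measured TCP pose, the force and the opening at its end, in the units of the state.
- bot.read_state(): the state, without advancing time (a new reading comes with each control period).
- cams.read_camera(name): name is "scene" or "top"; returns (picture, depth): 400x640x3 uint8, red, green, blue; 400x640 float32, m along the optical axis (not along the pixel's ray), 0 where there is no reading.
- cams.calibration(name): a dict with "mtx" (3x3 intrinsics, pixels), "k1" (the pictures are not rectified: a ray, as slopes to the right and down, at radius r is drawn at 1 + k1 r^2 times it, then the intrinsics apply), "R" (3x3) and "t" (3): a world point X has camera coordinates R X + t. Camera axes: x right, y down, z forward; pixel columns grow to the right and rows downward; lengths in m; the calibration is good to about 2 mm. A picture is of the moment at which its call begins. calibration takes no time and is no camera call.
- bot.finish_job(): hands the job in, once; it reports no verdict.
Trained networks look in the newest picture that a camera, given by its name, has taken for a name from the list of things; names that differ only in an ending like _2 or _b are one class to them, and where a whole thing is asked for, a point or a joint stands for the part that bears it (a point fixed in the world has none). Each returns a list of dicts, best first, with "conf" (0 to 1); they miss things now and then, are a little off and sometimes report something else, mostly with a low value. They report only what shows in the picture. A call takes as long as a camera call. They do not tell look-alikes from the thing itself.
- cams.recognise(camera, label): "xyz" ([x, y, z] in m, in the coordinates of the camera as it stood for that picture, good to about 4 mm: the middle of the surface that is visible of it).
- cams.regions_of(camera, label): "mask" (400x640 bool, what is visible of it).
- cams.mark_of(camera, label): "xyz" ([x, y, z] in m, in the coordinates of the camera as it stood for that picture, good to about 4 mm: a listed point, or the origin of a listed thing).
The state is a dict: "time": time; "q": joint angles; "joint_vel": joint speeds; "joint_torque": joint torques, N m; "tool_pos": TCP position; "tcp_rot": TCP orientation; "wrist_force": force on the tool from outside, world axes, zero at the start; "torque": the same for the moment, N m; "width": opening from 0.0 (shut) to 1.0 (fully open).
Only numpy, scipy, OpenCV 4.12 (cv2) and the standard library are available. Lean on these libraries where they do the work, as an engineer would, in place of code of your own. Each camera call takes 0.05 s, during which the arm holds its last target.

TASK

Lift the lever of the lever arch file so that its rings spring open, take the fittings sample board up off the two posts and lay it gently, without letting it drop, flat on the display stand's sloped rest, behind the lip, square to it and centred. With the board let go, press the lever fully down again so that the empty rings are shut, and leave the other things on the counter where they are.

Things in the scene. Friction and masses are not known exactly. Their poses are not given: they have to be found in the camera images.
- file: Lever arch file: brown board 210 x 290 x 6 mm screwed to the counter. Origin on the counter midway between its two fixed posts; z up. Posts at y = -40 and +40 mm, 8 mm thick, tops 45 mm up. Two wire arches, hinged at x = +45 mm, 58 mm high, close onto the post tops; lifting the lever swings them away to +x. Board spans x -120 to +90, y -175 to +115 mm. Lever beyond the -y post, at x = +40.
- lever (a joint): Lever angle, rad: 0 fully down (level, rings shut), 1.25 fully up at its stop (rings wide open). Hinge axis along the file's x. An over-centre spring holds it at either end: about 9 N at the roller is needed near the ends, falling to nothing at 0.62 rad, past which it snaps over by itself.
- lever_hinge (a point): Point on the lever's hinge axis, 30 mm above the counter, at x = +40, y = -75 mm in the file's frame; axes as the file's.
- lever_grip (a point): Centre of the dark steel roller at the lever's free end: 30 mm long along the hinge direction, 14 mm diameter, 70 mm from the hinge. Lever down: it lies 30 mm above the counter, to the file's -y of the hinge; lifting, it rises on an arc about the hinge, axes turning with it. 17 mm free below, nothing beside its ends. Blade from hinge to roller 12 mm wide.
- board: Sample board (loose, 0.25 to 0.5 kg): white, 96 (x) x 150 (y) x 8 mm, brass fittings on top. Origin at the centre of its underside, z out of its top. Two 12 mm holes at x = +35, y = -40 and +40 mm start over the file's posts; it lies on the file's 6 mm board, axes parallel to the file's. It must rise 40 mm to clear the posts.
- board_grip (a point): Centre of the block to hold the board by: flat-sided brass valve body in the board's middle, 26 mm wide (y), 32 mm long (x), 8 to 42 mm above the board's underside; this point is 28 mm above it; axes as the board's. Round stubs along x reach x = -37 and +27 mm. Other fittings on the board: 20 mm round, up to 26 mm above the underside, at x = -30, y = -62 and +62 mm.
- stand: White stand, fixed. Origin on the counter; z up. Its rest, a plate 116 (along slope) x 190 (y) mm, slopes 20 degrees: low edge at -x with a 14 mm lip (inner face 55 mm down the slope from the plate's middle), high edge at +x. The middle of its top face is straight above the origin, at an unmeasured height, 75 to 120 mm: come down slowly and feel for it. It stays put under a gentle push.
- elbow: Bystander: brass elbow fitting, 60 mm, lying loose on the counter. Origin at its underside.
- jar: Bystander: closed jar, 56 mm diameter, 75 mm high, loose. Origin at the centre of its underside.
- carton: Bystander: small carton 90 x 70 x 50 mm, loose. Origin at the centre of its underside.
Things that resemble listed ones, but are neither listed nor needed, are in the scene too. Several things look just like the stand: the one meant starts farthest to the robot's left.

How it is judged:
On the way, in this order (a step that is already met when the one before it is completed fails the run):
1. the lever is lifted and the rings are wide open, the board still on the posts (value of joint lever above 1.05 rad and distance of board from where it was at the start of the episode below 0.02 m), for 0.2 s.
2. the board lies on the sloped rest, let go, with the rings still open (value of joint lever above 1 rad and contact force between board and the fingers below 0.1 N and contact force between board and stand above 0.8 N and linear speed of board below 0.03 m/s and angle between board's own z axis and vertical between 0.27 and 0.43 rad), for 0.3 s.
At the end, for the whole second after the job is handed in: Lever fully down (within 0.08 rad); board still on the stand's rest, fittings up, flat on the slope (tilt 0.27 to 0.43 rad), square within 0.17 rad; its underside's centre within 25 mm of the middle in the stand's frame (value of joint lever below 0.08 rad and contact force between board and stand above 0.8 N and linear speed of board below 0.03 m/s and angle between board's own z axis and vertical between 0.27 and 0.43 rad and angle between the y axis of board and the y axis of stand, either way round below 0.17 rad and x of board in the frame of stand between -0.025 and 0.025 m and y of board in the frame of stand between -0.025 and 0.025 m); the robot touches nothing.
It fails at once if the board is dropped or thrown (moves faster than 0.4 m/s out of the fingers) (contact force between board and the fingers below 0.05 N and linear speed of board above 0.4 m/s).
It fails at once if another thing on the counter is pushed more than 30 mm (distance of any of elbow, jar, carton from where it was at the start of the episode above 0.03 m).
It also fails if it takes over 72 s, if anything falls off the work surface, if the arm or the gripper's body presses on something with over 40 N, if the wrist force passes 120 N, or if a joint passes its speed limit or range.

## Working session

There is one attempt and no reset: what is moved stays moved. The work goes in short steps, Python scripts to look and compute and a tool call to move; the robot and the scene stay as the last step left them, time stands still between calls to the robot, and variables do not carry over. Pictures are saved under pics/ and viewed, and the job is handed in when it is done.

Besides the shell and the picture viewer there is one more tool, called after "Emit:" as a command line: name --argument value ..., lists and objects as JSON in quotes. play_rows: Moves the arm, as the interface text tells. Its arguments: {"type":"object","properties":{"motion":{"type":"array","items":{"type":"array"}},"gripper":{"type":"number"},"squeeze":{"type":"number"}},"required":["motion"]}

```bash
mkdir -p pics; ls
cat > h.py <<'E'
import numpy as np,cv2
from workcell import bot,cams
def snap(name,fn):
    im,d=cams.read_camera(name); cv2.imwrite('pics/'+fn+'.png',im[:,:,::-1]); np.savez('/tmp/'+fn+'.npz',im=im,d=d); return im,d
def cal(n):
    c=cams.calibration(n); return np.array(c['mtx']),c['k1'],np.array(c['R']),np.array(c['t'])
def c2w(n,p):
    M,k,R,t=cal(n); return R.T@(np.array(p)-t)
def px2w(n,u,v,z):
    M,k,R,t=cal(n)
    u=np.asarray(u,float);v=np.asarray(v,float);z=np.asarray(z,float)
    xd=(u-M[0,2])/M[0,0]; yd=(v-M[1,2])/M[1,1]
    x,y=xd.copy(),yd.copy()
    for _ in range(20):
        s=1+k*(x*x+y*y); x=xd/s; y=yd/s
    P=np.stack([x*z,y*z,z],-1)
    return (P-t)@R
def cloud(n,d):
    v,u=np.mgrid[0:d.shape[0],0:d.shape[1]]
    return px2w(n,u,v,d)
def proj(n,X):
    M,k,R,t=cal(n); c=R@np.array(X)+t; x,y=c[0]/c[2],c[1]/c[2]; s=1+k*(x*x+y*y)
    return M[0,0]*x*s+M[0,2],M[1,1]*y*s+M[1,2]
E
python3 - <<'E'
from h import *
for n in('scene','top'):
    snap(n,n+'0')
    for l in('file','lever','lever_hinge','lever_grip','board','board_grip','stand','elbow','jar','carton'):
        r=cams.mark_of(n,l)
        print(n,l,[(round(x['conf'],2),np.round(c2w(n,x['xyz']),3).tolist()) for x in r])
print(bot.read_state())
E
```

```text
pics
scene file [(0.62, [0.516, -0.179, -0.002])]Traceback (most recent call last):
  File "<stdin>", line 5, in <module>
ValueError: it knows: board, board_grip, carton, elbow, file, jar, lever_grip, lever_hinge, stand
```

Run:
```python
from h import *
for n in('scene','top'):
    snap(n,n+'1')
    for l in('file','lever_hinge','lever_grip','board','board_grip','stand','elbow','jar','carton'):
        r=cams.mark_of(n,l)
        print(n,l,[(round(x['conf'],2),np.round(c2w(n,x['xyz']),3).tolist()) for x in r])
print(bot.read_state())
```

```text
scene file [(0.66, [0.516, -0.18, 0.0])]
scene lever_hinge [(0.78, [0.559, -0.256, 0.032])]
scene lever_grip [(0.45, [0.57, -0.322, 0.026])]
scene board [(0.61, [0.481, -0.183, 0.002])]
scene board_grip [(0.89, [0.476, -0.181, 0.035]), (0.45, [0.717, 0.145, 0.002])]
scene stand [(0.77, [0.552, 0.178, 0.001]), (0.73, [0.22, -0.256, -0.002]), (0.63, [0.327, 0.099, -0.001]), (0.37, [0.516, -0.18, -0.001])]
scene elbow [(0.71, [0.741, 0.028, 0.002])]
scene jar [(0.94, [0.717, 0.144, 0.002])]
scene carton [(0.81, [0.732, -0.136, -0.002])]
top file [(0.84, [0.517, -0.18, -0.004]), (0.19, [0.559, -0.253, 0.03])]
top lever_hinge [(0.96, [0.563, -0.251, 0.031])]
top lever_grip [(0.62, [0.568, -0.325, 0.031]), (0.16, [0.481, -0.183, 0.031])]
top board [(0.87, [0.479, -0.185, 0.008])]
top board_grip [(0.79, [0.477, -0.183, 0.032])]
top stand [(0.82, [0.331, 0.098, 0.003]), (0.78, [0.22, -0.26, -0.001])]
top elbow [(0.9, [0.742, 0.023, 0.001])]
top jar [(0.63, [0.723, 0.144, -0.001]), (0.24, [0.482, -0.185, 0.008])]
top carton [(0.55, [0.735, -0.138, 0.001])]
{'time': 1.1, 'q': array([-1.26289557e+00,  2.63890413e-01,  1.60399633e+00,  4.40372738e-05,
        1.27369920e+00, -3.68798373e-02]), 'joint_vel': array([ 0.00025208,  0.00025846, -0.0006078 ,  0.00029226, -0.00046842,
        0.00109886]), 'joint_torque': array([ 3.95543948e-04, -5.15082264e+01, -3.67732573e+01, -5.49113668e-05,
        9.38634876e-04, -1.09073859e-06]), 'tool_pos': array([ 0.22816754, -0.6352649 ,  0.23128817]), 'tcp_rot': array([-1.35277723,  0.9515556 , -0.95160658]), 'wrist_force': array([-0.77765994,  0.2298841 ,  0.18211371]), 'torque': array([ 0.03819903, -0.02443075, -0.08379358]), 'width': 1.0028225991204702}
```

View pics/scene1.png

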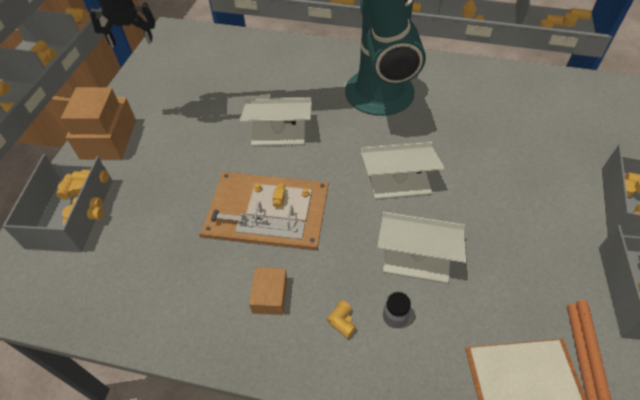

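View pics/top1.png

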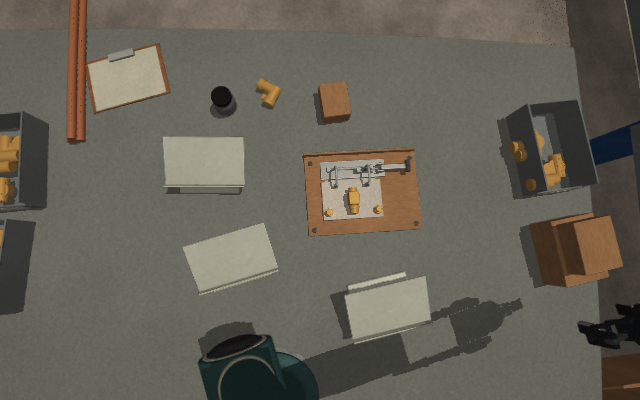

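The stand meant is the one at about (0.55, 0.18), at top pixels (204,163): it has the largest y. I'll measure the stand plane, the file and the lever from depth.

```bash
python3 - <<'E'
from h import *
for n,box in(('top',(155,250,128,202)),('scene',(370,475,208,285))):
    z=np.load('/tmp/%s1.npz'%n); P=cloud(n,z['d']); u0,u1,v0,v1=box
    Q=P[v0:v1,u0:u1]; d=z['d'][v0:v1,u0:u1]
    m=(d>0)&(Q[...,2]>0.06)&(Q[...,2]<0.2)
    q=Q[m]
    for it in range(5):
        c=q.mean(0); U,S,V=np.linalg.svd(q-c,full_matrices=False); nn=V[2]*np.sign(V[2][2]); r=(Q[m]-c)@nn; q=Q[m][abs(r)<0.006]
    print(n,len(q),m.sum(),'n',nn,'tilt',np.degrees(np.arccos(nn[2])),'yaw of low dir',np.degrees(np.arctan2(nn[1],nn[0])))
    rect=cv2.minAreaRect(q[:,:2].astype(np.float32)); print(rect, cv2.boxPoints(rect).round(3).tolist())
    for p in cv2.boxPoints(rect): print(p, c[2]-(nn[:2]@(p-c[:2]))/nn[2])
    cc=np.array(rect[0]);print('z centre',c[2]-(nn[:2]@(cc-c[:2]))/nn[2], 'at mark', c[2]-(nn[:2]@(np.array([.552,.178])-c[:2]))/nn[2])
    hi=Q[m][r>0.006]; print('lip pts',len(hi),hi.mean(0) if len(hi) else '')
E
python3 - <<'E'
import cv2
for n,b in(('top',(290,430,140,245)),('scene',(195,335,165,255)),('top',(150,260,120,205)),('scene',(365,480,200,290))):
    im=cv2.imread(f'pics/{n}1.png')[b[2]:b[3],b[0]:b[1]]
    cv2.imwrite(f'pics/c_{n}_{b[0]}.png',cv2.resize(im,None,fx=5,fy=5,interpolation=cv2.INTER_CUBIC))
E
```

```text
top 3368 3529 n [-0.3369185  -0.00532815  0.94151874] tilt 19.691806790750665 yaw of low dir -179.09398009526973
((0.5592262744903564, 0.17439451813697815), (0.10481438785791397, 0.1903650164604187), 2.2487099170684814) [[0.503000020980835, 0.2669999897480011], [0.5109999775886536, 0.07699999958276749], [0.6150000095367432, 0.08100000023841858], [0.6079999804496765, 0.2720000147819519]]
[0.5031247  0.26744738] 0.05617747532556326
[0.5105941  0.07722899] 0.05777390966858804
[0.61532784 0.08134165] 0.09527569710884688
[0.6078584  0.27156004] 0.09367926276582211
z centre 0.07572658621720507 at mark 0.07316109823271325
lip pts 160 [0.49796293 0.1733987  0.06687103]
scene 2563 2820 n [-0.3219451  -0.00435425  0.94674833] tilt 18.78237876429764 yaw of low dir -179.22513160289455
((0.5540671944618225, 0.17683345079421997), (0.11564966291189194, 0.1903761923313141), 0.9936805963516235) [[0.4950000047683716, 0.2709999978542328], [0.49799999594688416, 0.08100000023841858], [0.6140000224113464, 0.08299999684095383], [0.6100000143051147, 0.27300000190734863]]
[0.4946003 0.2710044] 0.05545904429368585
[0.4979018  0.08065686] 0.055706291493868534
[0.6135341  0.08266249] 0.09503668413628294
[0.6102326  0.27301005] 0.09478943697036671
z centre 0.07524786421498439 at mark 0.0745502726278521
lip pts 257 [0.49772495 0.17576289 0.06673511]
```

View pics/c_top_290.png

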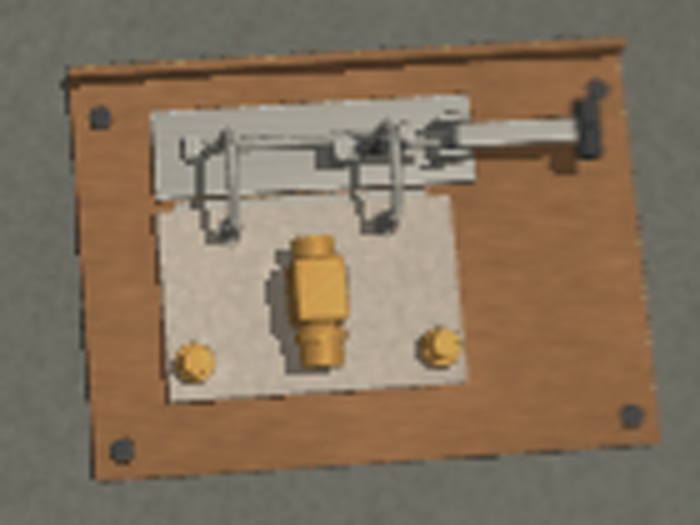

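View pics/c_scene_365.png

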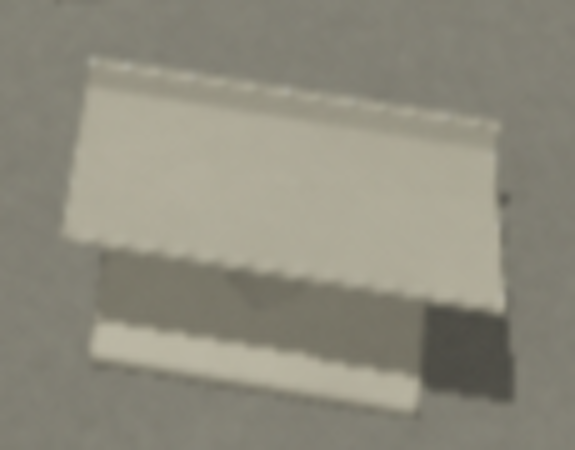

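View pics/c_scene_195.png

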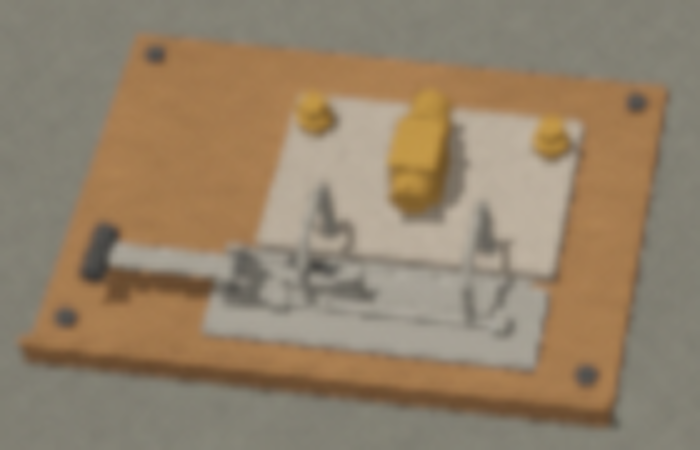

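Run:
```python
from h import *
from scipy.spatial.transform import Rotation as R
s=bot.read_state(); print(R.from_rotvec(s['tcp_rot']).as_matrix().round(3))
z=np.load('/tmp/top1.npz'); P=cloud('top',z['d'])
im=z['im'].astype(int)
sub=np.zeros(im.shape[:2],bool); sub[140:245,290:430]=1
hsv=cv2.cvtColor(z['im'],cv2.COLOR_RGB2HSV)
brown=sub&(hsv[...,1]>90)&(hsv[...,0]<20)
# whole file by height
f=sub&(P[...,2]>0.003)&(z['d']>0)
for nm,m in(('file',f),):
    q=P[m]; r=cv2.minAreaRect(q[:,:2].astype(np.float32)); print(nm,m.sum(),r)
# roller dark
dark=sub&(im.sum(2)<170); 
def onplane(m,zc):
    vs,us=np.nonzero(m); 
    return us,vs
n,l,st,ce=cv2.connectedComponentsWithStats(dark.astype(np.uint8))
for i in range(1,n):
    if st[i,4]>6:
        q=P[l==i]; print(st[i],ce[i],np.median(q,0).round(4))
# white board
white=sub&(hsv[...,1]<60)&(hsv[...,2]>140)
q=P[white&(abs(P[...,2]-.014)<.005)]; r=cv2.minAreaRect(q[:,:2].astype(np.float32)); print('white',len(q),r)
yel=sub&(hsv[...,1]>140)&(hsv[...,2]>120)&(P[...,2]>0.035); q=P[yel]; print('valve',len(q),q.min(0),q.max(0))
```

```text
[[ 0.338  0.     0.941]
 [-0.941  0.     0.338]
 [ 0.    -1.     0.   ]]
file 8847 ((0.5040258169174194, -0.20712532103061676), (0.2721247673034668, 0.35362210869789124), 0.7872061729431152)
[303 151  81   6 109] [342.69724771 153.56880734] [ 0.5983 -0.1635  0.0098]
[386 151  17   1  17] [394. 151.] [ 0.6093 -0.2971  0.0075]
[406 150   7   1   7] [409. 150.] [ 0.6128 -0.3364  0.0082]
[404 160   5  12  25] [405.84 166.28] [ 0.5634 -0.3199  0.0331]
[362 168   5   3   8] [364.25 169.5 ] [ 0.5515 -0.2139  0.0329]
white 2169 ((0.5070743560791016, -0.19048985838890076), (0.1483120620250702, 0.1635861098766327), 4.494907855987549)
valve 218 [ 0.35734881 -0.19781422  0.0356148 ] [ 0.50648462 -0.05096644  0.92156135]
```

```bash
cat >> h.py <<'E'
def rayz(n,u,v,z):
    a=px2w(n,u,v,1.0); M,k,R,t=cal(n); o=-R.T@t
    s=(z-o[2])/(a[2]-o[2]); return o+s*(a-o)
E
python3 - <<'E'
from h import *
f=lambda x,y,z:rayz('top',290+(x+.5)/5-.5,140+(y+.5)/5-.5,z)
a=lambda p,q:np.degrees(np.arctan2(q[0]-p[0],-(q[1]-p[1])))
A=f(95,480,.006);B=f(660,440,.006);C=f(70,72,.006);D=f(622,45,.006)
print(A,B,C,D)
bl=f(170,402,.014);br=f(466,380,.014);print(bl,br)
tl=f(156,205,.014);print(tl)
for p,q in((A,B),(C,D),(bl,br)): d=q-p; print('yaw',np.degrees(np.arctan2(d[0],-d[1])))
for p,q in((A,C),(bl,tl)): d=q-p; print('yaw',np.degrees(np.arctan2(d[1],d[0])))
print('screws',f(100,118,.007),f(122,450,.007),f(631,415,.007),f(597,90,.007))
print('body top',[f(x,y,.048) for x,y in((295,262),(345,260),(347,318),(292,322))])
print('roller',f(590,127,.037))
g=lambda x,y,z:rayz('scene',195+(x+.5)/5-.5,165+(y+.5)/5-.5,z)
c=[g(x,y,.006) for x,y in((138,36),(665,92),(612,408),(28,348))];print('scene',c)
print('roller',g(98,252,.033))
E
```

```text
[ 0.38699241 -0.0781554   0.006     ] [ 0.41127975 -0.36527227  0.006     ] [ 0.59533584 -0.06194844  0.006     ] [ 0.61766583 -0.35085975  0.006     ]
[ 0.4259605  -0.11461617  0.014     ] [ 0.43952686 -0.26359999  0.014     ]
[ 0.52534331 -0.10650528  0.014     ]
yaw 4.835162325539205
yaw 4.4196107977431796
yaw 5.2029649375765015
yaw 4.448059818774545
yaw 4.665715182635528
screws [ 0.57125425 -0.07772648  0.007     ] [ 0.40208655 -0.09136458  0.007     ] [ 0.4237142  -0.35014018  0.007     ] [ 0.59277843 -0.33649928  0.007     ]
body top [array([ 0.49244455, -0.17233027,  0.048     ]), array([ 0.49393896, -0.19678698,  0.048     ]), array([ 0.46555162, -0.19767216,  0.048     ]), array([ 0.46309034, -0.17089323,  0.048     ])]
roller [ 0.56586208 -0.3230383   0.037     ]
scene [array([ 0.41112849, -0.36228501,  0.006     ]), array([ 0.39013489, -0.07629029,  0.006     ]), array([ 0.5848198 , -0.05935164,  0.006     ]), array([ 0.61156012, -0.34657494,  0.006     ])]
roller [ 0.5669067  -0.32127403  0.033     ]
```

Emit:
play_rows --motion '[[[0.11,0.1,-0.02],[0,0,0.15]],[[0.22,0.2,-0.05],[0,0,0.3]],[[0.34,0.31,-0.08],[0,0,0.45]],[[0.45,0.42,-0.1],[0,0,0.6]],[[0.56,0.52,-0.13],[0,0,0.7]],[[0.68,0.63,-0.16],[0,0,0.832]],[[0.79,0.73,-0.18],[0,0,0.832]],[[0.847,0.781,-0.2],[0,0,0.832]],[[0.847,0.781,-0.2],[0,0,0.832]],[[0.847,0.781,-0.2],[0,0,0.832]]]' --gripper 0.4 --squeeze 60

```text
time: 2.35
tool_pos: [0.5667, -0.3231, 0.1513]
tcp_rot: [-1.524, 0.449, -0.448]
wrist_force: [-0.2, 0.1, 0.1]
width: 0.599
```

Emit:
play_rows --motion '[[[0,0,0],[0,0,0.2]],[[0,0,0],[0,0,0.4]],[[0,0,0],[0,0,0.6]],[[0,0,0],[0,0,0.832]],[[0,0,0],[0,0,0.832]],[[0,0,0],[0,0,0.832]]]'

```text
time: 3.1
tool_pos: [0.5664, -0.3238, 0.1516]
tcp_rot: [-1.57, -0.06, 0.06]
wrist_force: [0.2, -0.4, -0.8]
width: 0.601
```

Emit:
play_rows --motion '[[[0,0,-0.08],[0,0,0]],[[0,0,-0.16],[0,0,0]],[[0,0,-0.22],[0,0,0]],[[0,0,-0.25],[0,0,0]],[[0,0,-0.25],[0,0,0]]]'

```text
time: 3.72
tool_pos: [0.5663, -0.3227, 0.0505]
tcp_rot: [-1.569, -0.061, 0.064]
wrist_force: [0.9, -0.2, -0.8]
width: 0.602
```

Run:
```python
from h import *
from scipy.spatial.transform import Rotation as R
s=bot.read_state(); print(s['tool_pos'],s['q'].round(3),R.from_rotvec(s['tcp_rot']).as_matrix().round(3),s['wrist_force'])
for n,b in(('top',(350,450,110,210)),('scene',(180,290,150,250))):
    im,d=snap(n,n+'2'); c=im[b[2]:b[3],b[0]:b[1],::-1]; cv2.imwrite(f'pics/{n}2c.png',cv2.resize(c,None,fx=5,fy=5,interpolation=cv2.INTER_CUBIC))
print(proj('scene',[.567,-.3225,.03]))
```

```text
[ 0.56630605 -0.32266424  0.05045933] [-0.556  0.382  1.806 -0.     0.956 -0.636] [[ 0.997 -0.002 -0.08 ]
 [ 0.08   0.001  0.997]
 [-0.001 -1.     0.001]] [ 0.9206706  -0.15166152 -0.78199543]
(np.float64(213.9560998074602), np.float64(215.64767488722003))
```

View pics/scene2c.png

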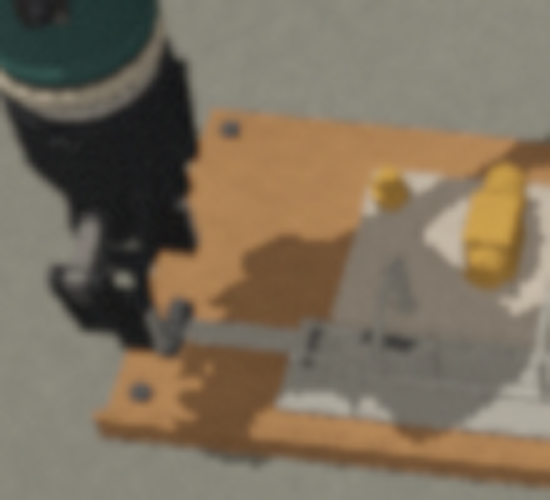

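View pics/top2c.png

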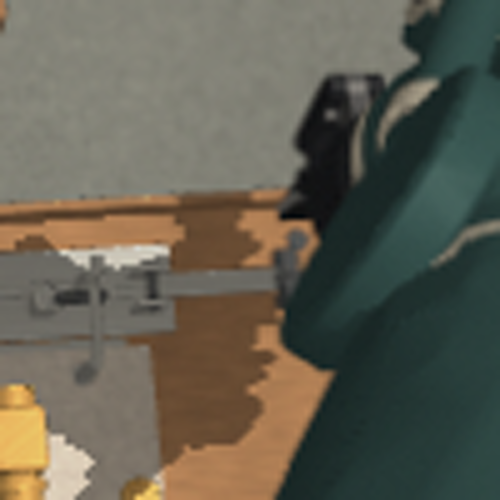

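Emit:
play_rows --motion '[[[0,0,-0.03],[0,0,0]],[[0,0,-0.06],[0,0,0]],[[0,0,-0.086],[0,0,0]],[[0,0,-0.086],[0,0,0]]]'

```text
time: 4.32
tool_pos: [0.5657, -0.3221, 0.015]
tcp_rot: [-1.568, -0.061, 0.066]
wrist_force: [0.1, -0.1, -0.3]
width: 0.602
```

Emit:
play_rows --motion '[[[0,0,0],[0,0,0]],[[0,0,0],[0,0,0]],[[0,0,0],[0,0,0]],[[0,0,0],[0,0,0]],[[0,0,0],[0,0,0]],[[0,0,0],[0,0,0]]]' --gripper 1.0 --squeeze 60

```text
time: 5.08
tool_pos: [0.5679, -0.323, 0.0174]
tcp_rot: [-1.57, -0.065, 0.062]
wrist_force: [5.1, 1.8, -0.2]
width: 0.335
```

Emit:
play_rows --motion '[[[0,0.0014,0.022],[0,0,0]],[[-0.0005,0.0055,0.043],[0,0,0]],[[-0.001,0.0122,0.064],[0,0,0]],[[-0.0018,0.0214,0.084],[0,0,0]],[[-0.0028,0.033,0.102],[0,0,0]],[[-0.0039,0.0468,0.119],[0,0,0]],[[-0.0052,0.063,0.134],[0,0,0]],[[-0.0066,0.08,0.147],[0,0,0]],[[-0.0091,0.111,0.163],[0,0,0]],[[-0.0098,0.119,0.166],[0,0,0]]]'

```text
time: 6.32
tool_pos: [0.5638, -0.2741, 0.0833]
tcp_rot: [-1.569, -0.065, 0.062]
wrist_force: [5.5, 3.0, -1.9]
width: 0.324
```

Run:
```python
from h import *
s=bot.read_state(); print(s['tool_pos'],s['wrist_force'],s['width'])
for n,b in(('scene',(180,340,130,260)),):
    im,d=snap(n,n+'3'); c=im[b[2]:b[3],b[0]:b[1],::-1]; cv2.imwrite(f'pics/{n}3c.png',cv2.resize(c,None,fx=4,fy=4,interpolation=cv2.INTER_CUBIC))
```

```text
[ 0.56375299 -0.27407798  0.08330954] [ 5.48983553  3.01817086 -1.86037592] 0.32414747276193867
```

View pics/scene3c.png

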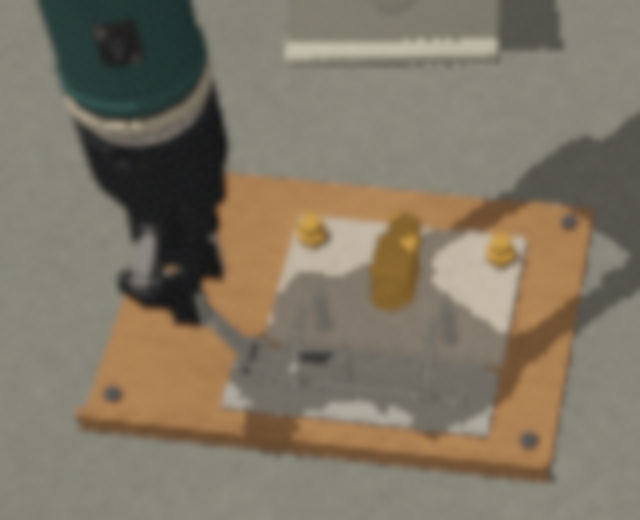

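Emit:
play_rows --motion '[[[0,0,0],[0,0,0]],[[0,0,0],[0,0,0]],[[0,0,0],[0,0,0]],[[0,0,0.05],[0,0,0]],[[0,0,0.12],[0,0,0]],[[0,0,0.25],[0,0,0]],[[-0.1,0.12,0.25],[0,0,-0.25]],[[-0.205,0.23,0.25],[0,0,-0.5]],[[-0.205,0.23,0.25],[0,0,-0.75]],[[-0.205,0.23,0.25],[0,0,-1]]]' --gripper 0.4

```text
time: 7.62
tool_pos: [0.4807, -0.1829, 0.1851]
tcp_rot: [-1.506, 0.526, -0.53]
wrist_force: [0.2, 0.0, -1.0]
width: 0.6
```

Run:
```python
from h import *
s=bot.read_state(); print(s['tool_pos'],s['wrist_force'],s['width'])
for n,b in(('scene',(180,340,130,260)),('top',(290,450,130,250))):
    im,d=snap(n,n+'4'); c=im[b[2]:b[3],b[0]:b[1],::-1]; cv2.imwrite(f'pics/{n}4c.png',cv2.resize(c,None,fx=4,fy=4,interpolation=cv2.INTER_CUBIC))
```

```text
[ 0.4806575  -0.18287513  0.18509424] [ 0.20006103  0.02843276 -0.98125357] 0.6003404256124233
```

View pics/scene4c.png

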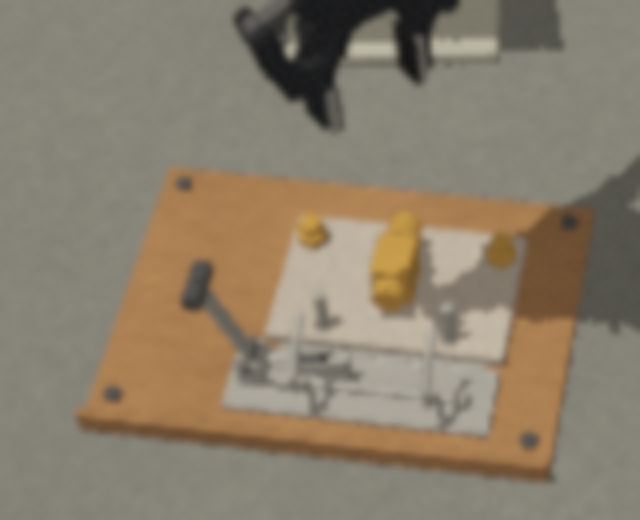

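Emit:
play_rows --motion '[[[0,-0.003,-0.05],[0,0,-0.25]],[[0,-0.003,-0.1],[0,0,-0.5]],[[0,-0.003,-0.15],[0,0,-0.75]],[[0,-0.003,-0.2],[0,0,-1]],[[0,-0.003,-0.2],[0,0,-1]],[[-0.001,-0.003,-0.2],[0,0,-1]]]'

```text
time: 8.48
tool_pos: [0.4814, -0.1849, 0.1044]
tcp_rot: [-1.263, 1.119, -1.121]
wrist_force: [-0.1, -0.0, -0.2]
width: 0.603
```

Run:
```python
from h import *
from scipy.spatial.transform import Rotation as R
s=bot.read_state(); print(s['tool_pos'],s['q'].round(3),R.from_rotvec(s['tcp_rot']).as_matrix().round(3),s['width'])
for n,b in(('scene',(180,340,130,260)),('top',(290,450,130,250))):
    im,d=snap(n,n+'5'); c=im[b[2]:b[3],b[0]:b[1],::-1]; cv2.imwrite(f'pics/{n}5c.png',cv2.resize(c,None,fx=4,fy=4,interpolation=cv2.INTER_CUBIC))
```

```text
[ 0.48136372 -0.18491054  0.10440506] [-0.415  0.08   2.068 -0.     0.992  1.036] [[ 0.12   0.001  0.993]
 [-0.993 -0.001  0.12 ]
 [ 0.001 -1.     0.001]] 0.6031256695214087
```

View pics/scene5c.png

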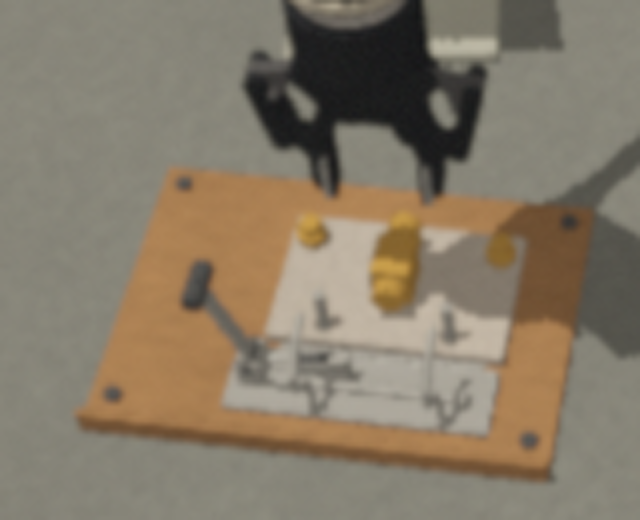

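Emit:
play_rows --motion '[[[-0.003,0.002,-0.07],[0,0,-0.05]],[[-0.003,0.002,-0.13],[0,0,-0.05]],[[-0.003,0.002,-0.17],[0,0,-0.05]],[[-0.003,0.002,-0.195],[0,0,-0.05]],[[-0.003,0.002,-0.213],[0,0,-0.05]],[[-0.003,0.002,-0.213],[0,0,-0.05]]]'

```text
time: 9.32
tool_pos: [0.4794, -0.1837, 0.0179]
tcp_rot: [-1.245, 1.152, -1.152]
wrist_force: [-0.3, -0.2, -0.0]
width: 0.601
```

Emit:
play_rows --motion '[[[0,0,0],[0,0,0]],[[0,0,0],[0,0,0]],[[0,0,0],[0,0,0]],[[0,0,0],[0,0,0]],[[0,0,0],[0,0,0]],[[0,0,0],[0,0,0]]]' --gripper 1.0 --squeeze 80

```text
time: 10.07
tool_pos: [0.4803, -0.184, 0.019]
tcp_rot: [-1.244, 1.151, -1.154]
wrist_force: [-0.7, 1.5, 5.4]
width: 0.297
```

Emit:
play_rows --motion '[[[0,0,0.02],[0,0,0]],[[0,0,0.04],[0,0,0]],[[0,0,0.07],[0,0,0]],[[0,0,0.1],[0,0,0]],[[0,0,0.13],[0,0,0]],[[0,0,0.17],[0,0,0]],[[0,0,0.21],[0,0,0]],[[0,0,0.25],[0,0,0]],[[0,0,0.25],[0,0,0]]]'

```text
time: 11.2
tool_pos: [0.481, -0.1844, 0.1203]
tcp_rot: [-1.243, 1.149, -1.155]
wrist_force: [-0.2, 0.0, -4.2]
width: 0.29
```

Run:
```python
from h import *
from scipy.spatial.transform import Rotation as R
s=bot.read_state(); print(s['tool_pos'],s['torque'],s['wrist_force'],s['width'])
for n,b in(('scene',(180,340,110,260)),('top',(290,450,130,250))):
    im,d=snap(n,n+'6'); c=im[b[2]:b[3],b[0]:b[1],::-1]; cv2.imwrite(f'pics/{n}6c.png',cv2.resize(c,None,fx=4,fy=4,interpolation=cv2.INTER_CUBIC))
    P=cloud(n,d); hsv=cv2.cvtColor(im,cv2.COLOR_RGB2HSV)
    m=(hsv[...,1]<60)&(P[...,2]>.095)&(P[...,2]<.14)&(P[...,0]>.4)&(P[...,0]<.56)&(P[...,1]>-.28)&(P[...,1]<-.08)&(hsv[...,2]>90)
    q=P[m]; 
    if len(q)>50:
        for _ in range(5):
            c=q.mean(0);V=np.linalg.svd(q-c)[2] if 0 else np.linalg.eigh(np.cov((q-c).T))[1].T[0]; nn=V*np.sign(V[2]); r=(P[m]-c)@nn; q=P[m][abs(r)<.004]
        print(n,len(q),nn,c)
```

```text
[ 0.4809851  -0.18436389  0.12028039] [ 0.008698   -0.0013486   0.00392529] [-0.22545191  0.00531017 -4.22003298] 0.28964860872643533
scene 1331 [-0.0011209   0.0032356   0.99999414] [ 0.49379711 -0.17945191  0.11484734]
top 713 [3.82695592e-04 5.31074821e-04 9.99999786e-01] [ 0.47014186 -0.17124755  0.11347947]
```

View pics/scene6c.png

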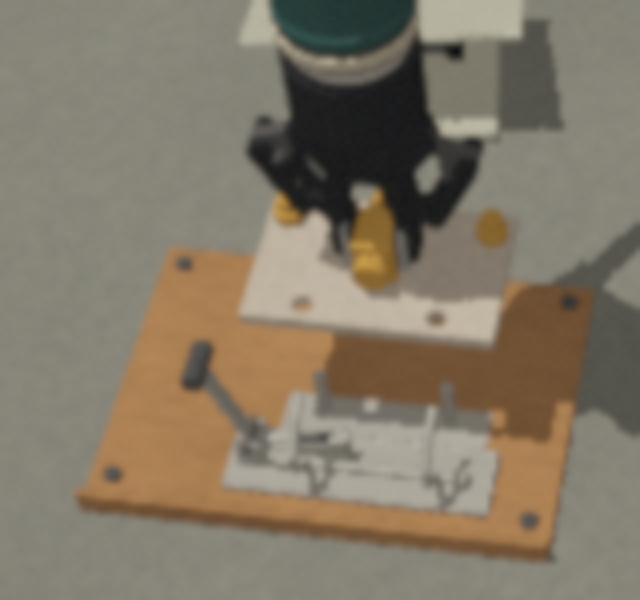

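Run:
```python
import numpy as np
from scipy.spatial.transform import Rotation as R
s1=R.from_euler('z',1,degrees=True)
T=s1*R.from_euler('y',-20,degrees=True)*R.from_euler('z',-4.7,degrees=True)
print(T.as_rotvec()/(np.pi/4))
```

```text
[ 0.0221022  -0.44397123 -0.08138553]
```

Emit:
play_rows --motion '[[[0,0,0.07],[0,0,0]],[[0,0.03,0.15],[0,0,0]],[[0.02,0.1,0.2],[0,0,0]],[[0.04,0.18,0.2],[0,0,0]],[[0.06,0.28,0.2],[0,0,0]],[[0.09,0.38,0.2],[0,0,0]],[[0.11,0.48,0.2],[0,0,0]],[[0.13,0.58,0.2],[0,0,0]],[[0.15,0.68,0.2],[0,0,0]],[[0.165,0.76,0.2],[0,0,0]]]'

```text
time: 12.55
tool_pos: [0.5447, 0.1218, 0.1966]
tcp_rot: [-1.247, 1.153, -1.151]
wrist_force: [0.7, -0.3, -4.5]
width: 0.286
```

Emit:
play_rows --motion '[[[0.003,0.05,0],[0.006,-0.11,-0.02]],[[0.006,0.1,0],[0.011,-0.22,-0.04]],[[0.009,0.14,0],[0.017,-0.33,-0.06]],[[0.012,0.14,-0.03],[0.022,-0.444,-0.081]],[[0.012,0.14,-0.06],[0.022,-0.444,-0.081]],[[0.012,0.14,-0.09],[0.022,-0.444,-0.081]],[[0.012,0.14,-0.1],[0.022,-0.444,-0.081]],[[0.012,0.14,-0.1],[0.022,-0.444,-0.081]]]'

```text
time: 13.55
tool_pos: [0.5506, 0.176, 0.1576]
tcp_rot: [-0.953, 0.943, -1.343]
wrist_force: [0.1, 0.0, -4.3]
width: 0.293
```

Run:
```python
from h import *
from scipy.spatial.transform import Rotation as R
s=bot.read_state(); print(s['tool_pos'],s['q'].round(2),s['wrist_force'],s['width']); T=R.from_rotvec(s['tcp_rot']).as_matrix();print(T.round(3))
for n,b in(('scene',(350,490,160,290)),('top',(140,270,110,220))):
    im,d=snap(n,n+'7'); c=im[b[2]:b[3],b[0]:b[1],::-1]; cv2.imwrite(f'pics/{n}7c.png',cv2.resize(c,None,fx=4,fy=4,interpolation=cv2.INTER_CUBIC))
    P=cloud(n,d); hsv=cv2.cvtColor(im,cv2.COLOR_RGB2HSV)
    h=P[...,2]-(.15-.0055)+(P[...,0]-.551)*-.364
    m=(hsv[...,1]<60)&(abs(h)<.02)&(P[...,0]>.48)&(P[...,0]<.63)&(P[...,1]>.07)&(P[...,1]<.28)&(hsv[...,2]>90)
    q=P[m]
    for _ in range(5):
        c=q.mean(0);V=np.linalg.eigh(np.cov((q-c).T))[1].T[0]; nn=V*np.sign(V[2]); r=(P[m]-c)@nn; q=P[m][abs(r)<.003]
    rc=cv2.minAreaRect(q[:,:2].astype(np.float32))
    print(n,len(q),m.sum(),nn,c,rc,'signed dist of TCP over board top',(s['tool_pos']-c)@nn)
```

```text
[0.55064267 0.1759899  0.15762741] [ 0.33 -0.05  2.14 -0.16  0.73  1.99] [ 0.14057281  0.04084317 -4.30583825] 0.29267457892051707
[[ 0.012  0.341  0.94 ]
 [-1.     0.005  0.011]
 [-0.001 -0.94   0.341]]
scene 1417 1595 [-0.33749281 -0.00331021  0.94132228] [0.56329404 0.17692037 0.15682766] ((0.5529320240020752, 0.1763913929462433), (0.09625477343797684, 0.15019753575325012), 1.2052184343338013) signed dist of TCP over board top 0.005025652328707544
top 1395 1472 [-0.33853313 -0.00603967  0.94093509] [0.56472824 0.15214173 0.15674586] ((0.5538452863693237, 0.17485707998275757), (0.09019768238067627, 0.14907149970531464), 1.119749903678894) signed dist of TCP over board top 0.005453883719805443
```

View pics/scene7c.png

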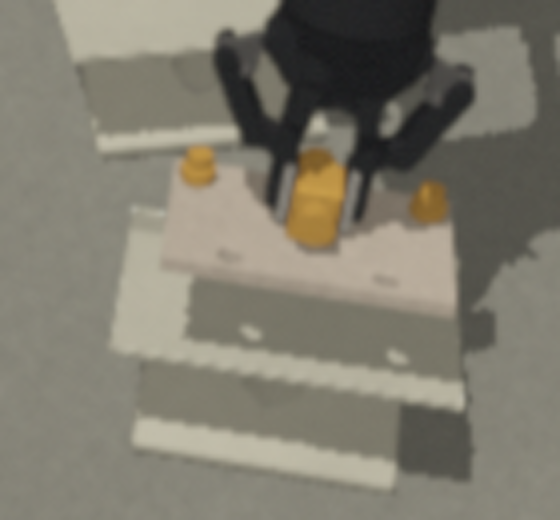

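View pics/top7c.png

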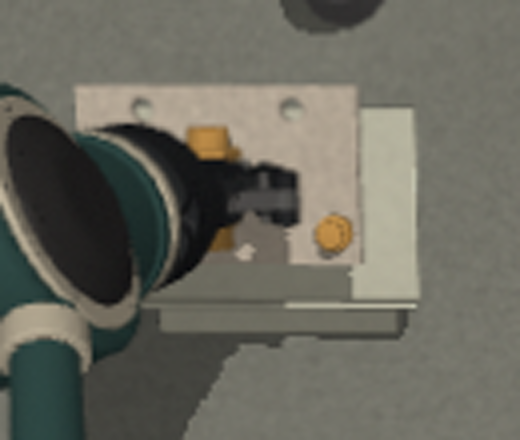

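Emit:
play_rows --motion '[[[0.002,0,-0.04],[0,0,0]],[[0.003,0,-0.08],[0,0,0]],[[0.003,0,-0.115],[0,0,0]],[[0.003,0,-0.14],[0,0,0]],[[0.003,0,-0.15],[0,0,0]],[[0.003,0,-0.15],[0,0,0]],[[0.003,0,-0.15],[0,0,0]]]'

```text
time: 14.52
tool_pos: [0.5521, 0.1766, 0.0988]
tcp_rot: [-0.95, 0.941, -1.343]
wrist_force: [-0.6, -0.0, -4.5]
width: 0.289
```

Emit:
play_rows --motion '[[[0,0,-0.004],[0,0,0]],[[0,0,-0.008],[0,0,0]],[[0,0,-0.008],[0,0,0]]]'

```text
time: 14.9
tool_pos: [0.5513, 0.1763, 0.0948]
tcp_rot: [-0.952, 0.942, -1.342]
wrist_force: [0.1, -0.4, -5.0]
width: 0.291
```

Emit:
play_rows --motion '[[[0,0,-0.003],[0,0,0]],[[0,0,-0.006],[0,0,0]],[[0,0,-0.006],[0,0,0]]]'

```text
time: 15.28
tool_pos: [0.5513, 0.1763, 0.0923]
tcp_rot: [-0.952, 0.942, -1.342]
wrist_force: [0.3, 0.2, -5.1]
width: 0.287
```

Emit:
play_rows --motion '[[[0,0,-0.003],[0,0,0]],[[0,0,-0.005],[0,0,0]],[[0,0,-0.005],[0,0,0]]]'

```text
time: 15.65
tool_pos: [0.5513, 0.1763, 0.0904]
tcp_rot: [-0.952, 0.942, -1.342]
wrist_force: [-1.2, -0.5, -4.0]
width: 0.286
```

Emit:
play_rows --motion '[[[0,0,-0.003],[0,0,0]],[[0,0,-0.003],[0,0,0]]]'

```text
time: 15.9
tool_pos: [0.5513, 0.1763, 0.0891]
tcp_rot: [-0.952, 0.942, -1.342]
wrist_force: [0.2, 0.2, -3.9]
width: 0.291
```

Emit:
play_rows --motion '[[[0,0,-0.003],[0,0,0]],[[0,0,-0.003],[0,0,0]]]'

```text
time: 16.15
tool_pos: [0.5515, 0.1764, 0.0881]
tcp_rot: [-0.952, 0.941, -1.342]
wrist_force: [0.8, 1.1, -5.0]
width: 0.291
```

Emit:
play_rows --motion '[[[0,0,-0.003],[0,0,0]],[[0,0,-0.003],[0,0,0]]]'

```text
time: 16.4
tool_pos: [0.5517, 0.1764, 0.0878]
tcp_rot: [-0.951, 0.941, -1.343]
wrist_force: [-4.9, -1.2, 2.8]
width: 0.286
```

Emit:
play_rows --motion '[[[0,0,-0.003],[0,0,0]],[[0,0,-0.003],[0,0,0]]]'

```text
time: 16.65
tool_pos: [0.5517, 0.1764, 0.0877]
tcp_rot: [-0.951, 0.941, -1.343]
wrist_force: [-11.7, -1.8, 13.1]
width: 0.292
```

Emit:
play_rows --motion '[[[0,0,-0.002],[0,0,0]],[[0,0,-0.002],[0,0,0]]]'

```text
time: 16.9
tool_pos: [0.5517, 0.1764, 0.0877]
tcp_rot: [-0.951, 0.941, -1.343]
wrist_force: [-16.2, -3.5, 19.9]
width: 0.288
```

Emit:
play_rows --motion '[[[0,0,0.004],[0,0,0]],[[0,0,0.004],[0,0,0]],[[0,0,0.004],[0,0,0]]]'

```text
time: 17.27
tool_pos: [0.5517, 0.1764, 0.0878]
tcp_rot: [-0.951, 0.941, -1.343]
wrist_force: [-8.4, -2.0, 8.8]
width: 0.291
```

Emit:
play_rows --motion '[[[0,0,0.002],[0,0,0]],[[0,0,0.002],[0,0,0]]]'

```text
time: 17.52
tool_pos: [0.5517, 0.1764, 0.0878]
tcp_rot: [-0.951, 0.941, -1.343]
wrist_force: [-5.3, -1.8, 5.2]
width: 0.288
```

Emit:
play_rows --motion '[[[0,0,0],[0,0,0]],[[0,0,0],[0,0,0]],[[0,0,0],[0,0,0]],[[0,0,0],[0,0,0]],[[0,0,0],[0,0,0]]]' --gripper 0.4

```text
time: 18.15
tool_pos: [0.5515, 0.1763, 0.0873]
tcp_rot: [-0.952, 0.942, -1.343]
wrist_force: [0.9, -0.2, -0.0]
width: 0.6
```

Run:
```python
from h import *
s=bot.read_state(); print(s['time'],s['tool_pos'],s['wrist_force'],s['width'])
for n,b in(('scene',(350,490,160,290)),):
    im,d=snap(n,n+'8'); c=im[b[2]:b[3],b[0]:b[1],::-1]; cv2.imwrite(f'pics/{n}8c.png',cv2.resize(c,None,fx=4,fy=4,interpolation=cv2.INTER_CUBIC))
```

```text
18.15 [0.55150365 0.17634314 0.08727264] [ 0.86637203 -0.1782127  -0.03935583] 0.6001378145551467
```

View pics/scene8c.png

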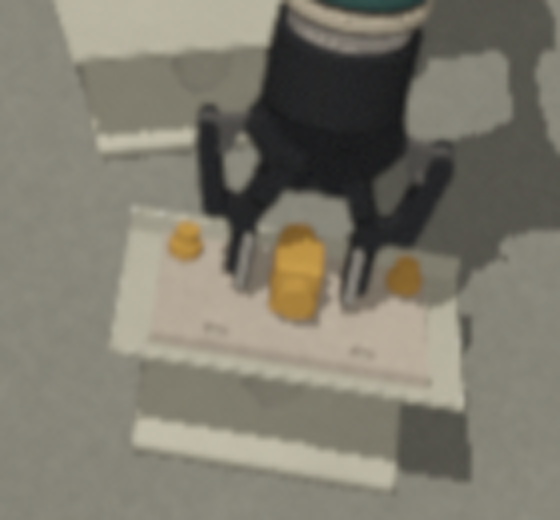

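Emit:
play_rows --motion '[[[-0.008,0,0.022],[0,0,0]],[[-0.02,0,0.056],[0,0,0]],[[-0.04,0,0.11],[0,0,0]],[[-0.068,0,0.188],[0,0,0]],[[-0.068,-0.05,0.25],[0,0,0]],[[-0.06,-0.2,0.27],[-0.006,0.12,0.02]],[[-0.05,-0.35,0.27],[-0.012,0.23,0.04]],[[-0.04,-0.5,0.27],[-0.018,0.34,0.06]],[[-0.03,-0.6,0.27],[-0.022,0.444,0.081]],[[-0.03,-0.6,0.27],[-0.022,0.444,0.081]]]'

```text
time: 19.45
tool_pos: [0.5409, -0.0664, 0.1966]
tcp_rot: [-1.242, 1.154, -1.156]
wrist_force: [0.1, -1.3, -0.3]
width: 0.6
```

Run:
```python
from h import *
from scipy.spatial.transform import Rotation as R
s=bot.read_state(); print(s['time'],s['tool_pos'],s['q'].round(2),s['wrist_force']); print(R.from_rotvec(s['tcp_rot']).as_matrix().round(3))
for n,b in(('scene',(350,490,160,290)),('top',(140,270,110,220))):
    im,d=snap(n,n+'9'); c=im[b[2]:b[3],b[0]:b[1],::-1]; cv2.imwrite(f'pics/{n}9c.png',cv2.resize(c,None,fx=4,fy=4,interpolation=cv2.INTER_CUBIC))
    for l in('board','stand','lever_grip','lever_hinge','file'):
        print(n,l,[(round(x['conf'],2),np.round(c2w(n,x['xyz']),3).tolist()) for x in cams.mark_of(n,l)])
```

```text
19.45 [ 0.54094512 -0.06642469  0.19655772] [-0.17  0.04  1.92 -0.    1.17  1.33] [ 0.07035537 -1.27163317 -0.31251475]
[[ 0.073  0.002  0.997]
 [-0.997 -0.001  0.073]
 [ 0.001 -1.     0.002]]
scene board [(0.63, [0.555, 0.176, 0.074])]
scene stand [(0.82, [0.323, 0.102, -0.002]), (0.7, [0.556, 0.18, 0.002]), (0.66, [0.557, -0.255, 0.03]), (0.57, [0.218, -0.256, -0.001])]
scene lever_grip [(0.42, [0.564, -0.276, 0.096]), (0.3, [0.555, 0.179, 0.001])]
scene lever_hinge [(0.74, [0.557, -0.253, 0.031]), (0.31, [0.741, 0.029, 0.002])]
scene file [(0.9, [0.516, -0.183, 0.0])]
top board [(0.56, [0.723, 0.146, -0.001])]
top stand [(0.6, [0.221, -0.264, 0.001])]
top lever_grip [(0.44, [0.565, -0.277, 0.095])]
top lever_hinge [(0.8, [0.561, -0.251, 0.03])]
top file [(0.82, [0.513, -0.179, -0.002])]
```

View pics/top9c.png

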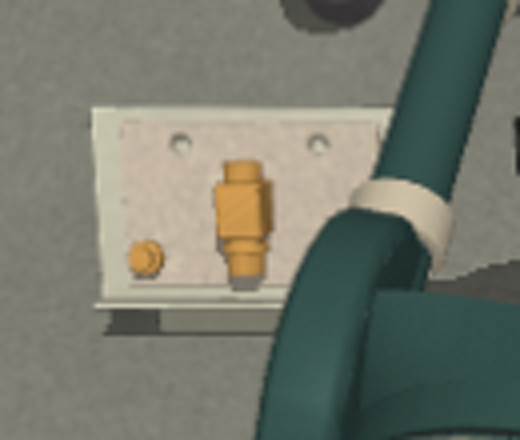

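View pics/scene9.png

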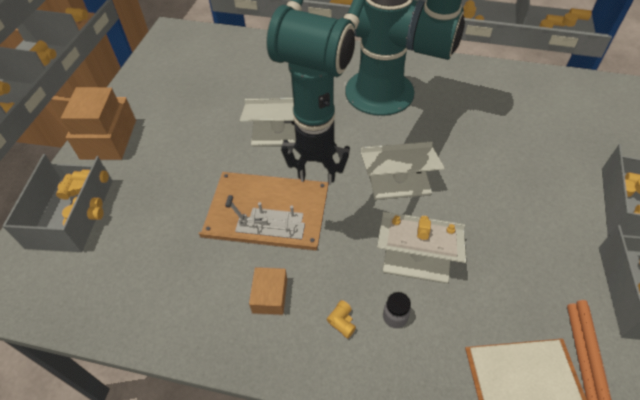

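Emit:
play_rows --motion '[[[0.01,-0.1,0],[0,0,0.2]],[[0.02,-0.2,0],[0,0,0.4]],[[0.03,-0.3,0],[0,0,0.6]],[[0.04,-0.4,0],[0,0,0.8]],[[0.056,-0.52,0],[0,0,1]],[[0.056,-0.52,-0.05],[0,0,1]],[[0.056,-0.52,-0.09],[0,0,1]]]'

```text
time: 20.92
tool_pos: [0.5612, -0.2712, 0.1576]
tcp_rot: [-1.498, 0.557, -0.554]
wrist_force: [-0.7, 0.4, 0.1]
width: 0.599
```

Emit:
play_rows --motion '[[[0,0,0],[0,0,0.2]],[[0,0,0],[0,0,0.4]],[[0,0,0],[0,0,0.6]],[[0,0,0],[0,0,0.8]],[[0,0,0],[0,0,1]],[[0,0,0],[0,0,1]],[[0,0,0],[0,0,1]]]'

```text
time: 21.8
tool_pos: [0.5616, -0.2706, 0.1586]
tcp_rot: [-1.569, -0.058, 0.06]
wrist_force: [0.6, -1.4, 0.7]
width: 0.602
```

Run:
```python
from h import *
from scipy.spatial.transform import Rotation as R
s=bot.read_state(); print(s['time'],s['tool_pos'],s['q'].round(2),s['wrist_force']); print(R.from_rotvec(s['tcp_rot']).as_matrix().round(3))
for n,b in(('scene',(180,340,110,260)),('top',(290,450,130,250))):
    im,d=snap(n,n+'10'); c=im[b[2]:b[3],b[0]:b[1],::-1]; cv2.imwrite(f'pics/{n}10c.png',cv2.resize(c,None,fx=4,fy=4,interpolation=cv2.INTER_CUBIC))
```

```text
21.8 [ 0.56156388 -0.27059128  0.15864582] [-0.49  0.22  1.79  0.    1.13 -0.56] [ 0.63801599 -1.35828907  0.66397026]
[[ 0.997 -0.001 -0.075]
 [ 0.075  0.001  0.997]
 [-0.001 -1.     0.001]]
```

View pics/scene10c.png

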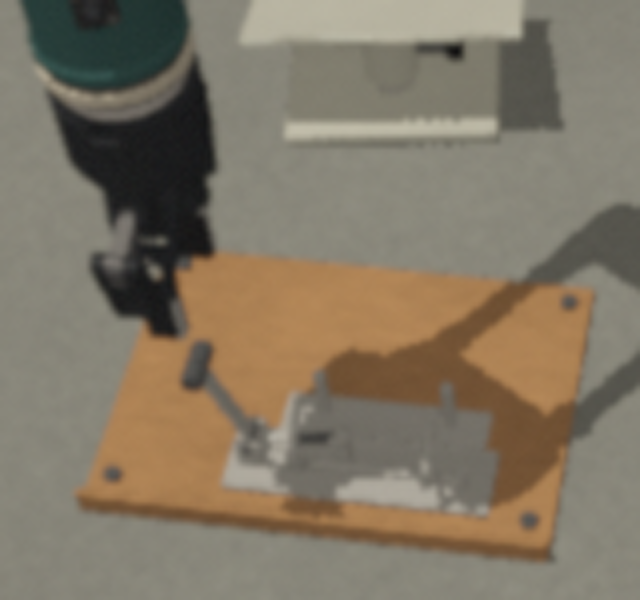

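Emit:
play_rows --motion '[[[0.007,-0.01,-0.05],[0,0,0]],[[0.007,-0.01,-0.1],[0,0,0]],[[0.007,-0.01,-0.15],[0,0,0]],[[0.007,-0.01,-0.187],[0,0,0]],[[0.007,-0.01,-0.187],[0,0,0]],[[0.007,-0.01,-0.187],[0,0,0]]]'

```text
time: 22.65
tool_pos: [0.5651, -0.2759, 0.0849]
tcp_rot: [-1.57, -0.061, 0.06]
wrist_force: [-0.3, 0.0, 0.9]
width: 0.604
```

Emit:
play_rows --motion '[[[0,0,0],[0,0,0]],[[0,0,0],[0,0,0]],[[0,0,0],[0,0,0]],[[0,0,0],[0,0,0]],[[0,0,0],[0,0,0]]]' --gripper 1.0 --squeeze 60

```text
time: 23.28
tool_pos: [0.5642, -0.2762, 0.0862]
tcp_rot: [-1.571, -0.06, 0.061]
wrist_force: [-4.5, -0.3, 4.9]
width: 0.335
```

Emit:
play_rows --motion '[[[0.0016,-0.0202,-0.0082],[0,0,0]],[[0.0032,-0.0392,-0.0188],[0,0,0]],[[0.0046,-0.0568,-0.0318],[0,0,0]],[[0.006,-0.0726,-0.0468],[0,0,0]],[[0.0071,-0.0865,-0.0637],[0,0,0]],[[0.0081,-0.0981,-0.0822],[0,0,0]],[[0.0088,-0.1073,-0.102],[0,0,0]],[[0.0094,-0.114,-0.1228],[0,0,0]],[[0.0097,-0.118,-0.1443],[0,0,0]],[[0.0098,-0.1194,-0.166],[0,0,0]]]'

```text
time: 24.52
tool_pos: [0.5687, -0.3283, 0.0207]
tcp_rot: [-1.577, -0.062, 0.06]
wrist_force: [-6.8, -12.0, 3.5]
width: 0.333
```

Emit:
play_rows --motion '[[[0,0,-0.003],[0,0,0]],[[0,0,-0.003],[0,0,0]]]'

```text
time: 24.78
tool_pos: [0.5686, -0.3281, 0.0186]
tcp_rot: [-1.577, -0.062, 0.06]
wrist_force: [-3.9, -12.4, 0.1]
width: 0.332
```

Emit:
play_rows --motion '[[[0,0,-0.003],[0,0,0]],[[0,0,-0.003],[0,0,0]]]'

```text
time: 25.02
tool_pos: [0.5686, -0.3283, 0.0177]
tcp_rot: [-1.577, -0.062, 0.061]
wrist_force: [-4.7, -12.7, 0.6]
width: 0.326
```

Emit:
play_rows --motion '[[[0,0,0],[0,0,0]],[[0,0,0],[0,0,0]],[[0,0,0],[0,0,0]],[[0,0,0],[0,0,0]],[[0,0,0.04],[0,0,0]],[[0,0,0.12],[0,0,0]],[[0,0,0.24],[0,0,0]],[[-0.1,-0.1,0.4],[0,0,0]],[[-0.2,-0.3,0.5],[0,0,0]],[[-0.3,-0.5,0.5],[0,0,0]]]' --gripper 0.4

```text
time: 26.28
tool_pos: [0.4852, -0.4567, 0.2059]
tcp_rot: [-1.575, -0.066, 0.058]
wrist_force: [0.7, -0.8, 0.9]
width: 0.598
```

Emit:
play_rows --motion '[[[0,0,0],[0,0,0]],[[0,0,0],[0,0,0]]]'

```text
time: 26.52
tool_pos: [0.4841, -0.4548, 0.2012]
tcp_rot: [-1.57, -0.06, 0.059]
wrist_force: [0.0, -0.1, -0.1]
width: 0.598
```

Run:
```python
from h import *
s=bot.read_state(); print(s['time'],s['tool_pos'],s['wrist_force'])
for n,b in(('scene',(180,340,150,260)),('top',(290,450,130,250))):
    im,d=snap(n,n+'11'); c=im[b[2]:b[3],b[0]:b[1],::-1]; cv2.imwrite(f'pics/{n}11c.png',cv2.resize(c,None,fx=4,fy=4,interpolation=cv2.INTER_CUBIC))
    for l in('board','stand','lever_grip','jar','elbow','carton'):
        print(n,l,[(round(x['conf'],2),np.round(c2w(n,x['xyz']),3).tolist()) for x in cams.mark_of(n,l)])
    z0=np.load(f'/tmp/{n}1.npz')['d']; u,v=map(int,proj(n,[.567,-.3225,.037])); P=cloud(n,d);P0=cloud(n,z0)
    print('roller z now',np.round(P[v-1:v+2,u-1:u+2,2].ravel(),3),'start',np.round(P0[v-1:v+2,u-1:u+2,2].ravel(),3))
    # board on stand
    hsv=cv2.cvtColor(im,cv2.COLOR_RGB2HSV)
    h=P[...,2]-.0755-(P[...,0]-.556)*.364
    m=(h>.005)&(h<.013)&(P[...,0]>.508)&(P[...,0]<.63)&(P[...,1]>.06)&(P[...,1]<.29)
    m=cv2.morphologyEx(m.astype(np.uint8),cv2.MORPH_OPEN,np.ones((3,3)))>0
    q=P[m];V=np.linalg.eigh(np.cov((q-q.mean(0)).T))[1].T[0];print(len(q),V,cv2.minAreaRect(q[:,:2].astype(np.float32)))
```

```text
26.525 [ 0.48412846 -0.45482503  0.20122897] [ 0.03249963 -0.14168668 -0.13486263]
scene board [(0.9, [0.56, 0.174, 0.074])]
scene stand [(0.92, [0.218, -0.256, 0.001]), (0.89, [0.327, 0.099, 0.001]), (0.87, [0.551, 0.178, 0.001]), (0.6, [0.516, -0.177, 0.001])]
scene lever_grip [(0.47, [0.567, -0.324, 0.028])]
scene jar [(0.6, [0.719, 0.146, 0.002])]
scene elbow [(0.94, [0.74, 0.03, 0.0])]
scene carton [(0.82, [0.731, -0.136, -0.002])]
roller z now [0.006 0.034 0.035 0.032 0.038 0.034 0.038 0.038 0.037] start [0.002 0.035 0.04  0.032 0.034 0.04  0.034 0.037 0.037]
1446 [ 0.33777044  0.00435318 -0.94121845] ((0.5540282726287842, 0.17698651552200317), (0.09179657697677612, 0.150283545255661), 0.7765251398086548)
top board [(0.55, [0.558, 0.178, 0.08])]
top stand [(0.62, [0.222, -0.263, -0.004]), (0.59, [0.332, 0.099, 0.002]), (0.56, [0.546, 0.177, 0.097])]
top lever_grip [(0.58, [0.566, -0.325, 0.03])]
top jar [(0.72, [0.719, 0.145, -0.004])]
top elbow [(0.65, [0.742, 0.025, -0.003]), (0.4, [0.558, 0.178, 0.076])]
top carton [(0.94, [0.734, -0.135, -0.002])]
roller z now [0.035 0.035 0.039 0.034 0.039 0.035 0.032 0.035 0.035] start [0.04  0.038 0.037 0.034 0.036 0.034 0.034 0.037 0.036]
1840 [ 0.34089572  0.00360608 -0.9400942 ] ((0.5543248057365417, 0.17502370476722717), (0.09179222583770752, 0.1505996137857437), 0.7071208357810974)
```

View pics/scene11c.png

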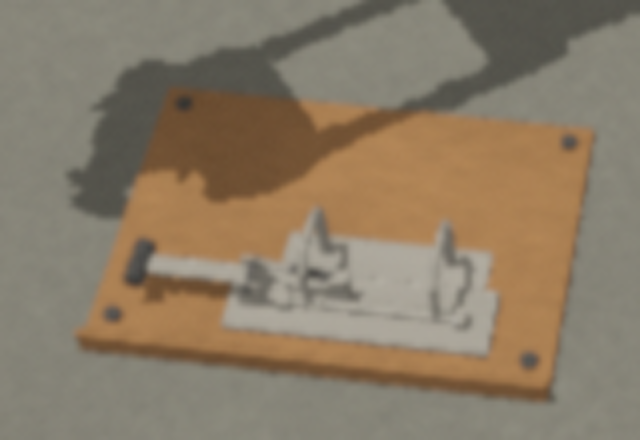

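View pics/top11.png

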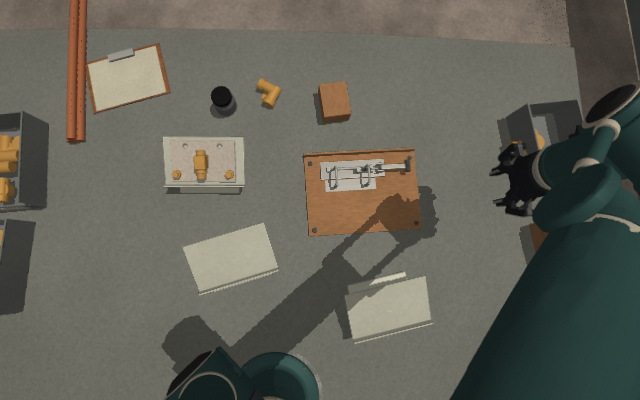

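```bash
python3 -c "
from workcell import bot; print(bot.finish_job())"
```

```text
the job is handed in; nothing more can be done
None
```

The job is done and handed in at about 27 s of the 72 s allowed. `finish_job` reports no verdict, so what follows rests on my own last checks.

**What I did:**
- I gripped the roller by its ends and swung the lever up along its arc, which opened the rings.
- I lifted the board off the posts by the valve body and tilted it 20°. I lowered it onto the leftmost stand until I felt contact at a plate height of about 75 mm, then let go.
- I gripped the roller again, brought the lever down and moved the arm clear.

**What the last checks showed:**
- **Board:** it lies flat on the slope, about 20° tilt, and square within about 1°. Its centre is roughly 2–5 mm from the stand's middle, allowing for camera error of a few mm.
- **Lever:** the roller is back at 28–30 mm height, the same depth as at the start, and both arches are closed on the posts.
- **Other things:** the jar, elbow and carton are within camera noise of where they started, and the wrist force reads about 0.

**Disagreements:** the networks gave a few false hits, such as a second "stand" on the file. One top-view stand mark put it about 10 mm off in x and at the wrong height. I relied on the depth-fitted plane and edges instead.

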